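# Refit the cellar cooler's knob and hold it pressed in

### The arm

A 6-joint arm with a two-finger parallel gripper is mounted at the origin on the work surface. World frame = base frame: x ahead of the robot, y to its left, z up, the work surface at z = 0. Lengths are in m, angles in rad, forces in N, time in s.
With the tool pointing down it reaches from about 0.35 to 0.775 m from the base axis. Payload 5.5 kg.
Tool frame: the origin (TCP) lies at the very end of the fingers, on their centre line; the grasp point (between the pads) lies env.hold_point_z behind it (env.hold_point_z is the distance from the TCP to the grasp point, in m); z points along the fingers, y is the line along which they close (so a half turn about z gives the same grasp; the last joint's range is limited). The gripper opens to 85 mm and grips with 20 to 120 N. Pads are 22 mm wide; open, the fingers measure 114 mm over their backs; the gripper's body (76 mm by 85 mm) begins 54 mm behind the grasp point. The pads swing forward as they close: fully open they stand 13 mm farther back than shut.
Start: joints at [-1.38, 0.313, 0.046, 1.304, 0, 1.431], TCP at [0.187, -0.544, 0.231] pointing down, gripper open.
Joint ranges: [-2.76, 2.76], [-0.86, 1.69], [-1.03, 1.26], [-2.2, 2.34], [-1.47, 1.5], [-3.14, 3.14]. Speed limits (rad/s): [2.57, 2.57, 3.14, 3.14, 3.14, 3.14].

### API

Orientations are given as a unit quaternion [w, x, y, z].
In Python, from workcell import env gives the robot as it stands.
- The arm moves only by the tool carry_out, never from a script. Its argument "steps" is a list of rows, each a list of 3 entries, a list of its own where there are three numbers: the turn, a rotation vector about the tool's x, y, z in degrees, then the shift along the tool's x, y, z in cm, then the closure in counts, from 0 (fully open) to 255 (shut). A call has exactly 8 rows; each row is the pose to reach, as a shift and turn from the pose commanded when the call began, along the tool's axes at that moment; what a row does not reach only later rows make up. A row lasts 1/8 s, in which the tool goes at most 62.5 mm and 10.7 degrees, less where a joint would pass 70% of its speed; a pose out of reach is approached as far as the arm can. A call with a gripper value outside its range is refused whole. The fingers move at their own pace and stop on an object; "force" is the grip in N (left out, the last holds). Time passes only in rows, so rows that repeat a pose let the fingers close, or fill a call up. It gives the time, the measured TCP pose, the force, the opening and the grip force at its end, in the units of the state.
- env.get_state(): the state, without advancing time (a new reading comes with each control period).
- env.read_camera(name): name is "scene" or "top"; returns (picture, depth): 400x640x3 uint8, red, green, blue; 400x640 float32, m along the optical axis (not along the pixel's ray), 0 where there is no reading.
- env.get_calibration(name): a dict with "fx", "fy", "cx", "cy" (pixels), "origin" and "orientation" of the camera in the world. Camera axes: x right, y up, looking along -z (the intrinsics and any distortion apply to the point x, -y, -z); pixel columns grow to the right and rows downward; lengths in m; the calibration is good to about 2 mm. A picture is of the moment at which its call begins. get_calibration takes no time and is no camera call.
- env.hand_in(): hands the job in; it is judged then, once.
The state is a dict: "clock": time; "joint_pos": joint angles; "qvel": joint speeds; "tau": joint torques, N m; "tcp_pos": TCP position; "orientation": TCP orientation; "wrist_force": force on the tool from outside, world axes, zero at the start; "ft_torque": the same for the moment, N m; "finger_gap": finger opening in m; "grip_force": force on a finger pad.
Only numpy, scipy, OpenCV 4.12 (cv2) and the standard library are available. Lean on these libraries where they do the work, as an engineer would, in place of code of your own. Each camera call takes 0.05 s, during which the arm holds its last target. There are 200 camera calls.

### The job

The knob of the wine-cellar cooler's control box has come off: pick it up from the rubber mat, turn it so that the flat in its bore matches the flat of the D-shaft, and push it onto the shaft until it is fully home. Then press knob and shaft all the way in against the spring and finish like that, still holding the knob pressed in (do not let go). Leave the bottle, the jar and the screwdriver where they are.

Things in the scene. Friction and masses are not known exactly. Their poses are not given: they have to be found in the camera images.
- knob: Loose grey plastic knob on the mat, bore down, about 80 g. Round skirt 54 mm across, 26 mm high; on it a grip bar 50 mm long (x), 14 wide (y), 22 high: 48 mm high in all. Pointer side (+x): a small nose at 20 to 26 mm height reaching 37 mm from the axis, and a white line on the bar's top. Origin: on the axis at the underside; z up; x along the bar to the pointer.
- knob_bore (a point): Centre of the roof of the knob's bore, 20 mm above the knob's underside, axes as the knob's. The bore is open below, D-shaped, 16 mm across, 20 mm deep; its flat is 4.8 mm from the axis on the pointer (+x) side, so the knob goes on only with its pointer where the shaft's flat faces. Home: this point meets the shaft tip.
- shaft_tip (a point): Tip of the upright steel D-shaft, on its axis. It stands 32 mm above the control box's top panel, 14 mm diameter, one flat 4 mm from the axis all along; last 3 mm tapered. z up, x horizontal, pointing out of the flat. With the knob home, its underside is 20 mm below this tip, 12 mm above the panel (6 mm when pressed right in).
- shaft (a joint): How far the shaft is pushed in, m: 0 out (rest), 0.006 fully in at a rigid stop. A spring pushes it out: about 3 N to start moving, about 12 N at the stop. It comes out again when let go.
- spindle (a joint): Angle of the shaft in the control box, rad, positive anticlockwise from above; 0 when the flat faces the box's +x. Very stiff (0.5 N m): it stays as found.
- control_box: White painted control box of the cooler lying on its back, 180 x 220 x 60 mm (x, y, z), fixed, with dial scale, dark display and two small lamps on its upward panel. Origin: centre of its underside. The shaft's axis is 30 mm from the centre towards -x. A brass collar 24 mm across, 5 mm high surrounds the shaft's foot.
- mat: Black rubber mat, 220 x 220 x 3 mm, fixed on the bench, on which the knob lies. Origin: centre of its underside. Mat and control box may change sides.
- wine_bottle: Green wine bottle standing on the bench, 76 mm across, 300 mm high, bystander. Origin: centre of its underside.
- jar: Open glass jar standing on the bench, 80 mm across, 90 mm high, bystander. Origin: centre of its underside.
- screwdriver: Screwdriver lying on the bench beyond the box and mat, bystander. x along it towards the tip.
Things that resemble listed ones, but are neither listed nor needed, are in the scene too. Several things have the shape of the knob; the one meant has the colours described above.

How it is judged:
On the way, in this order (a step that is already met when the one before it is completed fails the run):
1. the knob is lifted off the mat (height (world z) of knob above 0.04 m), for 0.1 s.
2. the knob is fully home on the shaft, flat to flat (z of knob in the frame of shaft_tip below -0.0175 m and horizontal distance between knob and shaft_tip below 0.004 m and angle between the x axis of knob and the x axis of shaft_tip, either way round below 0.4 rad and angle between knob's own z axis and vertical below 0.15 rad), for 0.2 s.
At the end, for the whole second after the job is handed in: Fingers still on the knob (over 2 N); knob home on the D-shaft (tip within 2.5 mm of the bore roof, axes within 4 mm, flats within 0.4 rad, upright within 0.15 rad), shaft pressed in over 4.5 of 6 mm; bottle, jar, screwdriver moved under 30 mm (all of step 2 and value of joint shaft above 0.0045 m and contact force between the fingers and knob above 2 N and distance of each of wine_bottle, jar, screwdriver from where it was at the start of the episode below 0.03 m); the arm keeps its last pose, push and grip.
It fails at once if a bystander is knocked away (distance of any of wine_bottle, jar, screwdriver from where it was at the start of the episode above 0.05 m).
It also fails if it takes over 38 s, if anything falls off the work surface, if the arm or the gripper's body presses on something with over 40 N, if the wrist force passes 120 N, or if a joint passes its speed limit or range.

## Working session

There is one attempt and no reset: what is moved stays moved. The work goes in short steps, Python scripts to look and compute and a tool call to move; the robot and the scene stay as the last step left them, time stands still between calls to the robot, and variables do not carry over. Pictures are saved under pics/ and viewed, at most 10 in all, crops included, and the job is handed in when it is done.

Besides the shell and the picture viewer there is one more tool, called after ">>>" as name(argument=value, ...), one argument or row to a line, values as JSON. carry_out: Moves the arm, as the interface text tells. Its arguments: {"type":"object","properties":{"steps":{"type":"array","items":{"type":"array"}},"force":{"type":"number"}},"required":["steps"]}

```bash
mkdir -p pics; cat > h.py <<'E'
import numpy as np, cv2
from scipy.spatial.transform import Rotation as R
from workcell import env
def q2R(q): return R.from_quat([q[1],q[2],q[3],q[0]])
def cam(n):
    im,d=env.read_camera(n); c=env.get_calibration(n); np.savez(f'{n}.npz',im=im,d=d); return im,d,c
def ray(c,u,v):
    p=np.array([[[float(u),float(v)]]])
    K=np.array([[c['fx'],0,c['cx']],[0,c['fy'],c['cy']],[0,0,1.]])
    dist=c.get('distortion',None)
    p=cv2.undistortPoints(p,K,None if dist is None else np.array(dist,float))[0,0]
    return np.array(c['origin']),q2R(c['orientation']).apply([p[0],-p[1],-1])
def onz(c,u,v,z):
    o,r=ray(c,u,v); return o+r*(z-o[2])/r[2]
def dep(c,d,u,v):
    o,r=ray(c,u,v); return o+r*d[int(v),int(u)]
def save(n,im): cv2.imwrite('pics/'+n,im[...,::-1])
E
python3 - <<'E'
from h import *
for n in('top','scene'):
    im,d,c=cam(n); save(n+'0.png',im); print(n,c)
print(env.get_state(),env.hold_point_z)
E
```

```text
top {'fx': 481.00996378673284, 'fy': 481.00996378673284, 'cx': 329.64501291589147, 'cy': 204.31142935567374, 'origin': array([0.43153454, 0.08117444, 1.03011689]), 'orientation': array([-0.70100374, -0.05799177,  0.03808279,  0.7097749 ])}
scene {'fx': 423.61104931319045, 'fy': 423.61104931319045, 'cx': 318.58281093387075, 'cy': 194.89501177702132, 'origin': array([1.03895037, 0.63481403, 0.6394794 ]), 'orientation': array([0.3073267 , 0.15714122, 0.41283426, 0.84286701])}
{'clock': 0.1, 'joint_pos': array([-1.37959005e+00,  3.13948161e-01,  4.51073769e-02,  1.30361038e+00,
       -1.18716175e-05,  1.43119682e+00]), 'qvel': array([ 0.00204969, -0.00232095,  0.00127001, -0.00044032, -0.00041674,
        0.00025726]), 'tau': array([ 1.48762945e-03, -4.81727171e+01,  2.99243027e+01,  1.28375326e-02,
       -2.14863908e-04, -7.16384989e-06]), 'tcp_pos': array([ 0.18666386, -0.54337925,  0.23049109]), 'orientation': array([-8.26987730e-04,  9.86351761e-01,  1.64649686e-01, -2.72816068e-05]), 'wrist_force': array([-0.08317496, -0.33514506, -0.04000379]), 'ft_torque': array([-0.04065156,  0.02266893, -0.00291156]), 'grip_force': 0.0, 'finger_gap': 0.08577188495118268} 0.0187
```

View pics/top0.png

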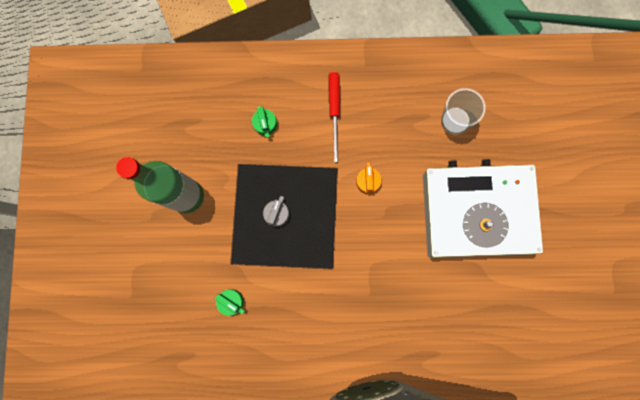

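View pics/scene0.png

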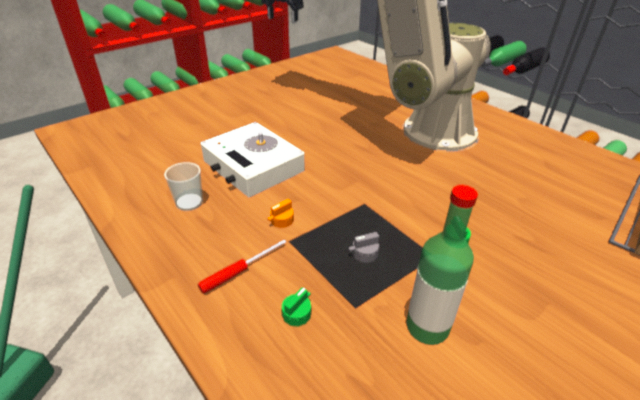

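The top view shows four knob shapes: grey on the mat at (276,212), green at (264,122) and (230,303), and orange at (369,180). Only the grey one matches the description: grey plastic, lying on the mat. The box is at (485,212) with the shaft at about (486,225). Next I'll enlarge the knob and the shaft.

```bash
python3 - <<'E'
from h import *
T=np.load('top.npz'); S=np.load('scene.npz')
def crop(im,u,v,r,s): return cv2.resize(im[v-r:v+r,u-r:u+r],(s,s),interpolation=cv2.INTER_CUBIC)
a=np.hstack([crop(T['im'],276,212,22,290),crop(T['im'],486,225,20,290)])
b=np.hstack([crop(S['im'],366,247,22,290),crop(S['im'],262,142,20,290)])
save('crop1.png',np.vstack([a,b]))
c=env.get_calibration('top'); d=T['d']; im=T['im']
# world height map
vv,uu=np.mgrid[0:400,0:640]
Rm=q2R(c['orientation']).as_matrix()
P=np.stack([(uu-c['cx'])/c['fx'],-(vv-c['cy'])/c['fy'],-np.ones(uu.shape)],-1)*d[...,None]
W=P@Rm.T+np.array(c['origin']); np.save('Wtop.npy',W)
hsv=cv2.cvtColor(im,cv2.COLOR_RGB2HSV)
# mat
m=((hsv[...,2]<45)&(uu>215)&(uu<350)&(vv>150)&(vv<280)).astype(np.uint8)
r=cv2.minAreaRect(np.argwhere(m)[:,::-1].astype(np.float32)); print('mat',r,onz(c,*r[0],.003), np.median(W[m>0],0))
# knob: lighter pixels in mat
k=((hsv[...,2]>70)&(abs(uu-276)<22)&(abs(vv-212)<24))
zk=W[...,2]
for lo,hi in((.012,.036),(.044,.062)):
    q=k&(zk>lo)&(zk<hi); print('knob',lo,q.sum(),W[q].mean(0),np.median(W[q],0))
q=k&(zk>.044)&(zk<.062); p=W[q][:,:2]; w,v=np.linalg.eigh(np.cov(p.T)); print('bar dir',v[:,1],np.sqrt(w)*12**.5,np.degrees(np.arctan2(v[1,1],v[0,1])))
ys,xs=np.where(q);r=cv2.minAreaRect(np.c_[xs,ys].astype(np.float32));print(r)
# box
q=((hsv[...,2]>190)&(hsv[...,1]<40)&(uu>415)&(uu<555)&(vv>155)&(vv<270)&(zk>.045)&(zk<.075)).astype(np.uint8)
cs=max(cv2.findContours(q,0,2)[0],key=cv2.contourArea); r=cv2.minAreaRect(cs); bp=cv2.boxPoints(r)
print('box'); [print(x,onz(c,*x,.06)) for x in bp]; print(r[0],onz(c,*r[0],.06))
# shaft
q=(zk>.075)&(abs(uu-486)<20)&(abs(vv-225)<20); print('shaft',q.sum(),W[q].mean(0),W[q].max(0)); print(np.argwhere(q).mean(0))
print(np.round(zk[217:234,476:498]*1000).astype(int))
E
```

```text
mat ((284.191162109375, 215.5333251953125), (100.07662200927734, 98.5964126586914), 2.759107828140259) [0.54928878 0.2076774  0.003     ] [0.55495562 0.2018981  0.00277047]
knob 0.012 327 [0.55311841 0.2211765  0.02858189] [0.55232424 0.21546248 0.02870038]
knob 0.044 171 [0.5520097  0.22307241 0.05029669] [0.55164756 0.22299355 0.05032122]
bar dir [-0.93277867  0.36044966] [0.01490925 0.04969096] 158.8721863269574
((273.8767395019531, 211.8287811279297), (7.139510154724121, 23.876394271850586), 20.556047439575195)
box
[426.73154 168.75069] [ 0.63500454 -0.09151682  0.06      ]
[538.17126 164.62328] [ 0.63981238 -0.31719058  0.06      ]
[541.42334 252.42876] [ 0.46207527 -0.31139132  0.06      ]
[429.98358 256.55615] [ 0.45641188 -0.09124452  0.06      ]
(484.0774230957031, 210.5897216796875) [ 0.54722551 -0.20312526  0.06      ]
shaft 55 [ 0.50496368 -0.15986137  0.22518967] [0.52383499 0.08117444 1.03011689]
[223.05454545 488.4       ]
[[  60   61   61   59   59   60   61   63   61   60   64   63   60   60
    61   59   60   62   59   61   59   61]
 [  62   62   55   59   61   61  
[... 1107 characters left out ...]
 59   60]
 [  59   59   61   61   62   64   66   65   63   64   65   65   67   67
    66   57   61   61   61   59   59   61]
 [  59   64   61   60   60   59   63   63   66   63   64   66   60   65
    62   59   62   62   56   59   61   59]
 [  60   62   62   60   59   61   60   63   64   67   64   63   63   61
    59   60   60   59   62   61   62   61]
 [  61   60   63   60   61 1030   61   62   60   60   58   60   63   59
    60   57   58   61   58   60   60   59]
 [  60   61   60   64   59   63   61   66   57   60   59   60   58   61
    61   62   59   61   60   60   59   59]
 [  60   63   60   60   59   59   61   58   62   61   62   61   58   61
    61   63   57   62   60   62   62   61]]
```

View pics/crop1.png

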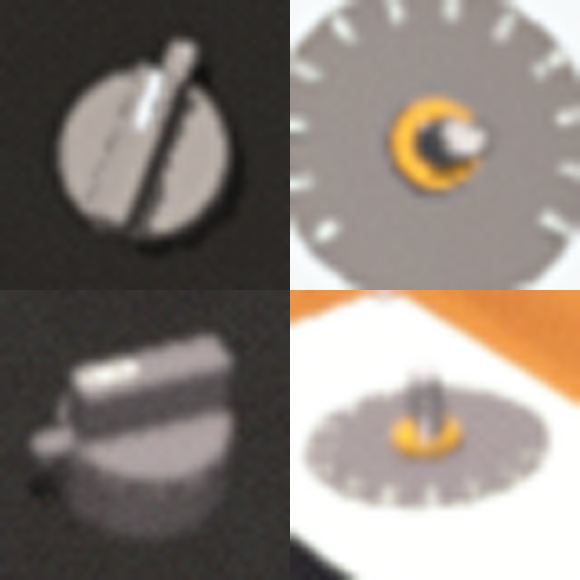

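The crop shows the grey knob with its nose and white line toward image up-right, so the pointer is at about -21° in world. The shaft's flat can't be read yet. I'll average several frames and look at it closer.

```bash
python3 - <<'E'
from h import *
out=[]
for n,u,v,r in(('top',487,225,12),('scene',261,140,14)):
    I=[];D=[]
    for i in range(8):
        im,d=env.read_camera(n); I.append(im.astype(float)); D.append(np.where(d>0,d,np.nan))
    im=np.mean(I,0); d=np.nanmedian(D,0); np.savez(n+'avg.npz',im=im,d=d)
    out.append(cv2.resize(im[v-r:v+r,u-r:u+r].clip(0,255).astype(np.uint8),(400,400),interpolation=cv2.INTER_NEAREST))
    c=env.get_calibration(n)
    vv,uu=np.mgrid[0:400,0:640]
    Rm=q2R(c['orientation']).as_matrix()
    W=(np.stack([(uu-c['cx'])/c['fx'],-(vv-c['cy'])/c['fy'],-np.ones(uu.shape)],-1)*d[...,None])@Rm.T+np.array(c['origin'])
    np.save(n+'W.npy',W)
    print(n,'camera yaw of image right',Rm[:,0])
    if n=='top':
        z=W[...,2]; print(np.round(z[219:230,480:497]*1000).astype(int)); print(im[219:230,480:497].mean(-1).astype(int))
        hsv=cv2.cvtColor(im.astype(np.uint8),cv2.COLOR_RGB2HSV)
        white=(im.min(-1)>185)
        q=((~white)&(np.hypot(uu-486,vv-225)<27)).astype(np.uint8)
        cs=max(cv2.findContours(q,cv2.RETR_EXTERNAL,cv2.CHAIN_APPROX_NONE)[0],key=cv2.contourArea)
        e=cv2.fitEllipse(cv2.convexHull(cs)); print('dial',e,onz(c,*e[0],.06))
        t=z>.0885; t&=(abs(uu-488)<9)&(abs(vv-224)<9); print('tip',t.sum(),[np.round(onz(c,x,y,.092),4) for y,x in [np.argwhere(t).mean(0)]])
    else:
        q=(abs(uu-261)<16)&(abs(vv-137)<16)&(W[...,2]>.067); print('scene shaft',q.sum(),np.nanmean(W[q],0))
        for v_ in range(130,146): print(v_,im[v_,250:273].mean(-1).astype(int),np.round(W[v_,256:268,2]*1000).astype(int))
save('crop2.png',np.hstack(out))
E
```

```text
top camera yaw of image right [-0.01046141 -0.9995267  -0.02892985]
[[60 61 61 61 65 65 65 65 59 61 62 60 61 61 61 60 60]
 [60 59 65 65 64 64 64 65 64 65 60 60 61 60 61 60 60]
 [61 65 65 64 63 65 85 89 89 64 65 61 61 61 61 62 61]
 [63 66 65 66 73 82 89 91 92 91 91 89 60 60 59 61 59]
 [64 65 64 69 77 84 89 91 93 91 92 91 92 61 59 61 62]
 [65 64 64 70 77 83 90 91 91 91 92 92 91 60 60 61 61]
 [65 66 64 69 76 81 87 90 92 91 92 92 91 61 60 61 62]
 [64 66 66 68 73 79 83 88 90 91 92 89 61 61 60 61 60]
 [63 64 63 65 69 72 77 81 85 87 64 65 60 60 60 61 60]
 [61 64 65 64 66 64 65 64 65 64 65 59 60 61 59 60 60]
 [61 60 66 64 64 64 64 64 64 64 61 60 60 60 60 61 62]]
[[145 141 154 170 175 175 175 174 170 160 152 147 146 146 146 146 146]
 [139 139 161 174 176 168 167 171 174 171 163 149 144 146 146 146 146]
 [138 157 169 175 176 148 138 156 179 183 172 149 140 142 146 146 146]
 [142 168 173 160 151 116 117 172 208 212 192 165 149 138 143 146 146]
 [152 171 168 124  96  85 112 179 218 225 219 210 185 142 138 145 146]
 [150 170 161 111  76  73  92 147 205 227 230 223 187 143 140 146 147]
 [146 170 1
[... 2202 characters left out ...]
 179 176 194 160 141 160 173 170 163 165
 166 165 165 166 166] [67 67 67 70 71 71 69 67 67 63 63 63]
142 [165 165 166 164 165 169 175 177 174 176 193 171 156 162 160 150 158 165
 165 165 166 165 166] [67 67 67 67 68 67 67 67 67 62 63 62]
143 [166 165 165 165 165 165 160 161 160 165 176 161 150 148 140 141 157 165
 166 165 165 165 166] [63 65 66 67 68 67 67 66 64 62 63 63]
144 [165 166 165 165 165 164 154 146 142 144 147 140 137 138 144 152 162 166
 166 166 166 165 165] [63 62 64 64 64 65 64 63 62 64 63 64]
145 [166 165 165 165 166 165 162 153 146 147 147 146 147 151 158 163 165 165
 165 165 166 169 168] [63 62 62 63 63 63 62 63 63 62 62 63]<stdin>:7: RuntimeWarning: All-NaN slice encountered
```

View pics/crop2.png

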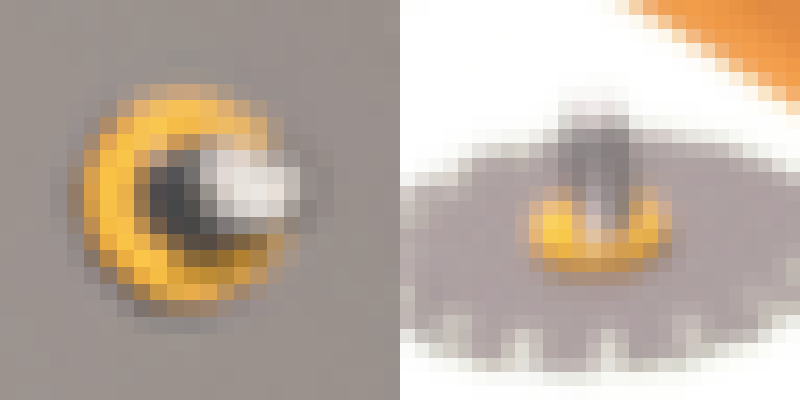

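```bash
cat >> h.py <<'E'
def plan(xyz,az):
    "shift (cm) and turn (deg) in present tool axes to reach TCP xyz, tool x azimuth az(deg), pointing down"
    s=env.get_state(); r=q2R(s['orientation'])
    G=R.from_euler('z',az,degrees=True)*R.from_euler('x',180,degrees=True)
    print('shift',np.round(r.inv().apply(np.array(xyz)-s['tcp_pos'])*100,2),'turn',np.round(np.degrees((r.inv()*G).as_rotvec()),1),'t',s['clock'])
E
python3 - <<'E'
from h import *
vv,uu=np.mgrid[0:400,0:640]
ax=np.array([.5183,-.2036])
for n,u,v in(('top',487,224),('scene',261,138)):
    W=np.load(n+'W.npy'); near=(np.hypot(uu-u,vv-v)<14)
    c=env.get_calibration(n)
    q=near&(W[...,2]>.069)&(W[...,2]<.087); p=W[q][:,:2]
    a=np.degrees(np.arctan2(*(p-ax).T[::-1])); rr=np.hypot(*(p-ax).T)*1000
    o=np.argsort(a); print(n,'side az,r:',[(int(a[i]),round(rr[i],1)) for i in o])
    q=near&(W[...,2]>(.0885 if n=='top' else .09)); P=np.array([onz(c,x,y,.091)[:2] for y,x in np.argwhere(q)])
    print('top support', [(A,round(1000*((P-ax)@[np.cos(np.radians(A)),np.sin(np.radians(A))]).max(),1)) for A in range(-180,180,15)])
# bottle, jar heights/positions
W=np.load('topW.npy'); q=(W[...,2]>.15)&(uu<220)&(uu>110)&(vv>140)&(vv<220); print('bottle',np.nanmedian(W[q],0),np.nanpercentile(W[q],[3,97],axis=0))
q=(W[...,2]>.045)&(W[...,2]<.062)&(abs(uu-274)<20)&(abs(vv-211)<20); p=W[q]; r=cv2.minAreaRect((p[:,:2]*1000).astype(np.float32)); print('bar',r,p.mean(0))
im=np.load('topavg.npz')['im']; c=env.get_calibration('top')
wl=(im.min(-1)>200)&(abs(uu-276)<20)&(abs(vv-207)<14); print('white',wl.sum(),onz(c,*np.argwhere(wl).mean(0)[::-1],.051))
d=((im.max(-1)>75)&(abs(uu-276)<24)&(abs(vv-212)<26)&(W[...,2]>.02)&(W[...,2]<.035)).astype(np.uint8)
print('skirt',np.nanmedian(W[d>0],0)); plan([.552,.2225,.10],159)
E
```

```text
top side az,r: [(42, np.float64(7.4)), (50, np.float64(7.3)), (59, np.float64(7.3)), (65, np.float64(7.3)), (71, np.float64(7.3)), (77, np.float64(7.2)), (82, np.float64(7.2)), (87, np.float64(7.0)), (92, np.float64(6.9)), (103, np.float64(7.0)), (108, np.float64(6.7)), (118, np.float64(7.1)), (123, np.float64(7.0)), (129, np.float64(6.7)), (143, np.float64(6.5)), (148, np.float64(6.7)), (155, np.float64(6.7)), (164, np.float64(6.6)), (175, np.float64(6.6))]
top support [(-180, np.float64(5.1)), (-165, np.float64(5.4)), (-150, np.float64(5.5)), (-135, np.float64(5.2)), (-120, np.float64(5.2)), (-105, np.float64(4.8)), (-90, np.float64(4.4)), (-75, np.float64(4.4)), (-60, np.float64(4.2)), (-45, np.float64(3.7)), (-30, np.float64(3.6)), (-15, np.float64(3.8)), (0, np.float64(4.8)), (15, np.float64(5.9)), (30, np.float64(6.6)), (45, np.float64(7.0)), (60, np.float64(7.5)), (75, np.float64(7.6)), (90, np.float64(7.3)), (105, np.float64(7.3)), (120, np.float64(6.8)), (135, np.float64(6.1)), (150, np.float64(6.1)), (165, np.float64(5.8))]
scene side az,r: [(-69, np.float64(7.7)), (-60, np
[... 860 characters left out ...]
5, np.float64(5.1)), (0, np.float64(5.3)), (15, np.float64(5.8)), (30, np.float64(5.9)), (45, np.float64(5.5)), (60, np.float64(5.7)), (75, np.float64(5.9)), (90, np.float64(5.8)), (105, np.float64(5.2)), (120, np.float64(4.5)), (135, np.float64(4.8)), (150, np.float64(4.7)), (165, np.float64(4.4))]
bottle [0.58843509 0.40768939 0.20714184] [[0.56048061 0.38407425 0.15772096]
 [0.62289516 0.43834462 0.30033062]]
bar ((552.0899658203125, 223.7590789794922), (14.290997505187988, 49.28635025024414), 68.97496032714844) [0.55200254 0.22323944 0.05040507]
white 17 [0.5655074  0.21912018 0.051     ]
skirt [0.55218033 0.21545073 0.02880609]
shift [ 59.43 -60.62  13.12] turn [   0.    0. -140.] t 0.9
```

The shaft's visible side is a clean 7 mm cylinder from az 42° to 175°. Its top is cut back toward about -30°, so the flat faces about -30°. The axis is at (0.5187,-0.2035), and the knob bar centre is at (0.552,0.223) with its pointer at -21°. Moving now.

>>> carry_out(
  steps=[
    [[0,0,-9],[3.9,-4.0,0.5],0],
    [[0,0,-18],[7.8,-8.0,1],0],
    [[0,0,-27],[11.7,-12.0,1.5],0],
    [[0,0,-36],[15.6,-16.0,2],0],
    [[0,0,-45],[19.5,-20.0,2.5],0],
    [[0,0,-54],[23.4,-24.0,3],0],
    [[0,0,-63],[27.3,-28.0,3.5],0],
    [[0,0,-72],[31.2,-32.0,4],0],
  ],
  force=60,
)

```text
clock: 1.9
tcp_pos: [0.3786, -0.1384, 0.1915]
orientation: [0.001, 0.7, 0.715, 0.0]
wrist_force: [0.6, -1.1, -0.5]
finger_gap: 0.0855
grip_force: 0.0
```

```bash
python3 -c "
from h import *
plan([.552,.2230,.10],159)"
```

```text
shift [35.77 18.1   9.14] turn [  0.    0.1 -67.8] t 1.9
```

>>> carry_out(
  steps=[
    [[0,0,-9],[4.8,2.4,0],0],
    [[0,0,-18],[9.6,4.8,0.5],0],
    [[0,0,-27],[14.4,7.2,1],0],
    [[0,0,-36],[19.2,9.6,2],0],
    [[0,0,-45],[24,12,3.5],0],
    [[0,0,-54],[28.8,14.4,5],0],
    [[0,0,-63],[33,16.6,7],0],
    [[0,0,-67.8],[35.8,18.1,9],0],
  ],
)

```text
clock: 2.9
tcp_pos: [0.5538, 0.2233, 0.1007]
orientation: [0.0, 0.182, 0.983, 0.0]
wrist_force: [-0.6, -0.4, -0.5]
finger_gap: 0.0854
grip_force: 0.0
```

```bash
python3 -c "
from h import *
plan([.552,.2230,.031],159)"
```

```text
shift [ 0.17 -0.1   6.97] turn [0. 0. 0.] t 2.9
```

>>> carry_out(
  steps=[
    [[0,0,0],[0.1,-0.05,3.5],80],
    [[0,0,0],[0.1,-0.05,6],80],
    [[0,0,0],[0.1,-0.05,6.9],100],
    [[0,0,0],[0.1,-0.05,6.9],160],
    [[0,0,0],[0.1,-0.05,6.9],255],
    [[0,0,0],[0.1,-0.05,6.9],255],
    [[0,0,0],[0.1,-0.05,6.9],255],
    [[0,0,0],[0.1,-0.05,6.9],255],
  ],
  force=60,
)

```text
clock: 3.9
tcp_pos: [0.553, 0.2212, 0.0338]
orientation: [0.001, 0.184, 0.983, 0.001]
wrist_force: [-0.4, -0.1, 6.0]
finger_gap: 0.0126
grip_force: 61.7
```

```bash
python3 -c "
from h import *
s=env.get_state();print(s['tcp_pos'],s['orientation'],s['finger_gap'],s['grip_force'],s['wrist_force'])
plan([.5187,-.2035,.20],150)"
```

```text
[0.55301754 0.22116169 0.03381218] [1.37602570e-03 1.84396156e-01 9.82850911e-01 5.01582371e-04] 0.012594173512439162 61.70704364776611 [-0.40866544 -0.06348593  5.99836672]
shift [-12.24 -40.8  -16.65] turn [0.1 0.1 8.7] t 3.9
```

>>> carry_out(
  steps=[
    [[0,0,0],[0,0,-4],255],
    [[0,0,0],[0,0,-9],255],
    [[0,0,1],[-1.5,-5,-12],255],
    [[0,0,3],[-3.0,-10,-12.5],255],
    [[0,0,4],[-4.5,-15,-12.5],255],
    [[0,0,5],[-6,-20,-12.5],255],
    [[0,0,6],[-7.5,-25,-12.5],255],
    [[0,0,7],[-9,-30,-12.5],255],
  ],
)

```text
clock: 4.9
tcp_pos: [0.5265, -0.0929, 0.1574]
orientation: [0.0, 0.244, 0.97, -0.0]
wrist_force: [1.3, -0.7, -1.4]
finger_gap: 0.0123
grip_force: 60.8
```

```bash
python3 -c "
from h import *
s=env.get_state();print(s['finger_gap'],s['grip_force'],s['wrist_force'])
plan([.5201,-.2043,.15],150)"
```

```text
0.012317463645673382 60.828115940093994 [ 1.32597399 -0.72234384 -1.39985755]
shift [ -4.71 -10.12   0.74] turn [0.  0.  1.7] t 4.9
```

>>> carry_out(
  steps=[
    [[0,0,1],[-2.3,-5,0],255],
    [[0,0,1.7],[-3.5,-8,0],255],
    [[0,0,1.7],[-4.3,-9.4,0.5],255],
    [[0,0,1.7],[-4.7,-10.1,0.7],255],
    [[0,0,1.7],[-4.7,-10.1,0.7],255],
    [[0,0,1.7],[-4.7,-10.1,0.7],255],
    [[0,0,1.7],[-4.7,-10.1,0.7],255],
    [[0,0,1.7],[-4.7,-10.1,0.7],255],
  ],
)

```text
clock: 5.9
tcp_pos: [0.5207, -0.2019, 0.1505]
orientation: [0.0, 0.258, 0.966, -0.0]
wrist_force: [-0.1, -0.6, -1.3]
finger_gap: 0.0125
grip_force: 60.8
```

```bash
python3 - <<'E'
from h import *
s=env.get_state();print(s['tcp_pos'],s['orientation'],s['finger_gap'],s['grip_force'],s['wrist_force'])
out=[]
for n,u,v in(('top',490,220),('scene',262,125)):
    im=np.mean([env.read_camera(n)[0].astype(float) for _ in range(6)],0).astype(np.uint8)
    np.save(n+'_hold.npy',im); out.append(cv2.resize(im[v-35:v+35,u-35:u+35],(400,400),interpolation=cv2.INTER_CUBIC))
save('hold.png',np.hstack(out))
E
```

```text
[ 0.52074926 -0.20187249  0.1504667 ] [ 1.20383449e-04  2.57893735e-01  9.66173279e-01 -3.75448665e-05] 0.012539449510566686 60.8325719833374 [-0.07418234 -0.63468014 -1.31855634]
```

View pics/hold.png

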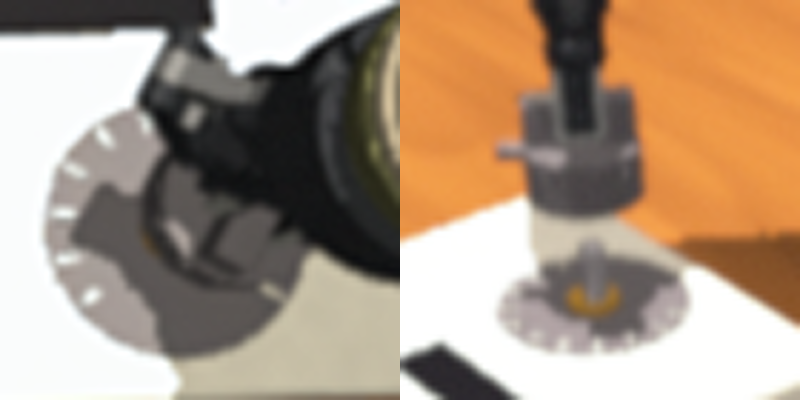

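```bash
cat >> h.py <<'E'
def proj(c,p):
    q=q2R(c['orientation']).inv().apply(np.array(p)-c['origin']); return c['cx']-c['fx']*q[0]/q[2], c['cy']+c['fy']*q[1]/q[2]
E
python3 - <<'E'
from h import *
c=env.get_calibration('scene'); im=np.load('scene_hold.npy').astype(float)
az=np.radians(150); 
for off in(0,.00165):
    k=np.array([.52075+off*np.cos(az),-.20187+off*np.sin(az)])
    print(k,[np.round(proj(c,[*k,z]),2) for z in(.12,.133,.146)])
print('shaft',[np.round(proj(c,[.5187,-.2035,z]),2) for z in(.068,.08,.092,.133)])
sat=(im.max(-1)-im.min(-1))
for v in range(113,128):
    r=sat[v,240:285]
    bg=80; q=np.where(r<bg)[0]; a,b=q[0],q[-1]
    l=240+a-(bg-r[a])/(r[a-1]-r[a]); rr=240+b+(bg-r[b])/(r[b+1]-r[b]); print(v,round(l,2),round(rr,2),round((l+rr)/2,2))
S=np.load('sceneavg.npz')['im'].mean(-1)
for v in(136,137,138): print(np.round(S[v,254:268]).astype(int))
plan([.5201,-.2043,.128],150)
E
```

```text
[ 0.52075 -0.20187] [array([258.92, 123.59]), array([258.54, 119.02]), array([258.15, 114.38])]
[ 0.51932106 -0.201045  ] [array([259.57, 123.54]), array([259.19, 118.97]), array([258.81, 114.34])]
shaft [array([260.69, 140.72]), array([260.36, 136.75]), array([260.03, 132.72]), array([258.85, 118.55])]
113 247.9 268.0 257.95
114 247.32 268.3 257.81
115 243.84 268.5 256.17
116 243.58 268.57 256.08
117 243.97 268.65 256.31
118 248.0 268.75 258.38
119 248.44 268.81 258.62
120 248.62 268.85 258.74
121 248.77 268.95 258.86
122 248.87 269.06 258.97
123 248.83 269.02 258.92
124 247.7 268.56 258.13
125 244.95 267.52 256.24
126 241.95 265.9 253.93
127 239.7 264.71 252.21
[204 209 193 173 150 137 139 132 131 158 169 172 177 181]
[172 175 171 161 143 134 142 134 130 150 163 166 167 167]
[166 168 166 163 146 135 150 138 129 148 163 166 167 166]
shift [-0.05 -0.18  2.23] turn [-0. -0.  0.] t 6.5
```

>>> carry_out(
  steps=[
    [[0,0,0],[0,-0.18,0.8],255],
    [[0,0,0],[0,-0.18,1.6],255],
    [[0,0,0],[0,-0.18,2.2],255],
    [[0,0,0],[0,-0.18,2.5],255],
    [[0,0,0],[0,-0.18,2.8],255],
    [[0,0,0],[0,-0.18,3.1],255],
    [[0,0,0],[0,-0.18,3.3],255],
    [[0,0,0],[0,-0.18,3.3],255],
  ],
  force=80,
)

```text
clock: 7.5
tcp_pos: [0.5197, -0.204, 0.1172]
orientation: [-0.0, 0.258, 0.966, -0.0]
wrist_force: [-0.2, 0.4, 0.4]
finger_gap: 0.0116
grip_force: 83.3
```

```bash
python3 -c "
from h import *
s=env.get_state();print(s['tcp_pos'],s['grip_force'],s['wrist_force'],s['ft_torque'])
plan([.5195,-.2040,.128],150)"
```

```text
[ 0.51970103 -0.20400822  0.1171997 ] 83.32053780555725 [-0.18960046  0.3770374   0.37194944] [ 0.03880903 -0.05779702 -0.00091309]
shift [ 0.02 -0.01 -1.08] turn [-0.   0.   0.1] t 7.5
```

>>> carry_out(
  steps=[
    [[0,0,0],[0,0,0.2],255],
    [[0,0,0],[0,0,0.4],255],
    [[0,0,0],[0,0,0.6],255],
    [[0,0,0],[0,0,0.8],255],
    [[0,0,0],[0,0,1.0],255],
    [[0,0,0],[0,0,1.2],255],
    [[0,0,0],[0,0,1.4],255],
    [[0,0,0],[0,0,1.4],255],
  ],
)

```text
clock: 8.5
tcp_pos: [0.5197, -0.204, 0.1031]
orientation: [-0.0, 0.258, 0.966, -0.0]
wrist_force: [0.0, -0.8, -0.5]
finger_gap: 0.0118
grip_force: 83.4
```

```bash
python3 -c "
from h import *
s=env.get_state();print(s['tcp_pos'],s['orientation'],s['grip_force'],s['wrist_force'],s['ft_torque'])"
```

```text
[ 0.519661   -0.20402303  0.10314039] [-4.26320967e-05  2.58369243e-01  9.66046237e-01 -2.40015775e-05] 83.4496521949768 [ 0.04511855 -0.77403323 -0.47812845] [-0.03953669 -0.02795708 -0.01351916]
```

>>> carry_out(
  steps=[
    [[0,0,0],[0,0,0.1],255],
    [[0,0,0],[0,0,0.2],255],
    [[0,0,0],[0,0,0.3],255],
    [[0,0,0],[0,0,0.4],255],
    [[0,0,0],[0,0,0.5],255],
    [[0,0,0],[0,0,0.6],255],
    [[0,0,0],[0,0,0.7],255],
    [[0,0,0],[0,0,0.7],255],
  ],
)

```text
clock: 9.5
tcp_pos: [0.52, -0.2042, 0.0974]
orientation: [0.001, 0.258, 0.966, -0.0]
wrist_force: [-2.1, 1.6, 10.5]
finger_gap: 0.0118
grip_force: 84.8
```

```bash
python3 -c "
from h import *
s=env.get_state();print(s['tcp_pos'],s['orientation'],s['grip_force'],s['wrist_force'],s['ft_torque'])"
```

```text
[ 0.51995125 -0.20417382  0.09740746] [ 6.22317684e-04  2.58357018e-01  9.66049282e-01 -2.19772920e-04] 84.78712677955627 [-2.11647646  1.57244848 10.52747554] [0.2944323  0.57083136 0.06320879]
```

>>> carry_out(
  steps=[
    [[0,0,0],[0,0,0.1],255],
    [[0,0,0],[0,0,0.2],255],
    [[0,0,0],[0,0,0.3],255],
    [[0,0,0],[0,0,0.3],255],
    [[0,0,0],[0,0,0.3],255],
    [[0,0,0],[0,0,0.3],255],
    [[0,0,0],[0,0,0.3],255],
    [[0,0,0],[0,0,0.3],255],
  ],
)

```text
clock: 10.5
tcp_pos: [0.5201, -0.2043, 0.0964]
orientation: [0.001, 0.258, 0.966, -0.0]
wrist_force: [-5.4, 3.8, 21.4]
finger_gap: 0.0121
grip_force: 86.9
```

```bash
python3 - <<'E'
from h import *
s=env.get_state();print(s['tcp_pos'],s['orientation'],s['grip_force'],s['wrist_force'],s['ft_torque'])
out=[]
for n,u,v in(('top',490,220),('scene',262,125)):
    im=env.read_camera(n)[0]; out.append(cv2.resize(im[v-35:v+35,u-35:u+35],(400,400),interpolation=cv2.INTER_CUBIC))
save('press.png',np.hstack(out))
E
```

```text
[ 0.52014955 -0.20427074  0.09641306] [ 1.37691801e-03  2.58291679e-01  9.66065874e-01 -4.90799987e-04] 86.88546538352966 [-5.43382507  3.76469485 21.43917084] [ 0.72421609  1.44892814 -0.0239469 ]
```

View pics/press.png

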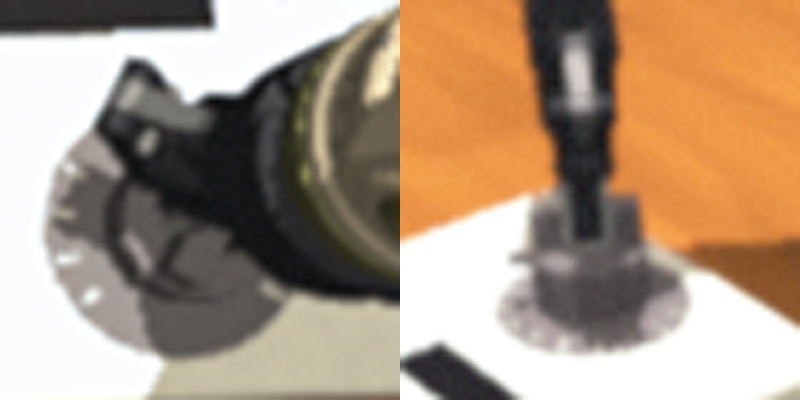

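The scene crop shows the knob upright and low over the dial, with its underside at about 66 mm. That matches home plus fully pressed in, and the force rises steeply at the stop.

```bash
python3 -c "
from workcell import env
print(env.hand_in())"
```

```text
the job is handed in; nothing more can be done
None
```

I fitted the grey knob on the D-shaft flat to flat, pressed it in to the stop at about 21 N, and handed the job in still gripping it; the arm never went near the bystanders, and the hand-in gave no verdict.

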